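Clear the grinding plate and show its label under the magnifier

TASK

Pick up the glass grinding plate with the three stone offcuts still on it and, keeping hold of it, tip them off into the dark waste tray. Then present the plate for reading: hold it by its clear end, fingers off the frosted end (the one with the notched corner), level and label up, the frosted end centred under the magnifier's lens and about 10 cm below it, touching nothing. Finish while holding it still there; do not bump the magnifier or disturb the other things on the table.

Things in the scene. Friction and masses are not known exactly. Their poses are not given: they have to be found in the camera images.
- plate_center (a point): middle of the glass grinding plate, 200 x 56 x 8 mm, 0.22 kg, lying label up on its rest, 34 mm above the table. x: along its length to the frosted end, y: across, z: up out of the label face. Clear green glass from x = -100 to +50 mm, frosted white with a red-striped paper label from +50 to +100; a 12 x 12 mm notch at the corner x = +100, y = +28. Stone slides on it once tilted 18 to 25 degrees
- plate: the same plate, same axes; origin at the centre of its underside, 4 mm below point plate_center
- label (a point): middle of the plate's frosted end, on its label face: x = +75, y = 0, z = +4 mm from the plate's middle; same axes
- offcut0_center (a point): dark red stone offcut, a block 22 x 16 x 14 mm, 14 g, lying on the middle part of the plate; this point is its centre
- offcut1_center (a point): grey-green stone offcut, a block 20 x 18 x 15 mm, 14 g, lying on the middle part of the plate; this point is its centre
- offcut2_center (a point): tan stone offcut, a block 21 x 17 x 13 mm, 14 g, lying on the middle part of the plate; this point is its centre
- rest: fixed wooden rest under the plate, 130 mm long (along its x, the plate's length) x 34 mm wide x 30 mm high with green felt on top, its middle under the plate's middle; the plate overhangs it by 11 mm along each long side and 35 mm at each end. Origin at the centre of its underside
- tray: dark grey open waste tray, fixed, 180 mm (its x) x 200 mm (its y) x 45 mm high, walls and floor 4 mm thick; origin at the centre of its underside
- lens (a point): middle of the underside of the magnifier's lens, 250 mm above the table, facing down; z up. The round lens head is 96 mm across and reaches up to 272 mm. Its x axis points to the upright that carries it
- magnifier: fixed bench magnifier; origin on the table straight under the lens. The upright stands 150 mm from there along its x axis on a round base 136 mm across and 26 mm high; a neck runs from its top (289 mm) over to the lens head
- paperweight: black lacquered wooden bar 220 x 32 x 30 mm with a small brass square on top, beyond the plate; origin at the centre of its underside; a bystander, to be left where it is
- seal_box: pale green lidded eight-sided ceramic seal-paste box, 68 mm across, 38 mm high; origin at the centre of its underside; a bystander, to be left where it is
- tape_roll: red roll of tape lying flat, 96 mm across, 24 mm high; origin at the centre of its underside; a bystander, to be left where it is
- brush: dark-handled writing brush lying flat, 230 mm long, 15 mm high; origin at the centre of its underside; a bystander, to be left where it is
- chop: reddish stone seal standing upright, 26 x 26 mm, 56 mm high; origin at the centre of its underside; a bystander, to be left where it is
Mind the look-alikes: they are no part of the job. Of the things like the plate, leave any that is orange or yellow; of the rest the larger one is meant.

How it is judged:
On the way, in this order (a step that is already met when the one before it is completed fails the run):
1. the plate is lifted off its rest with all three offcuts on it (contact force between plate and the fingers above 1 N and height (world z) of plate_center above 0.06 m and z of offcut0_center in the frame of plate_center between 0.004 and 0.03 m and distance between each of offcut0_center, offcut1_center, offcut2_center and plate_center below 0.11 m and z of offcut1_center in the frame of plate_center between 0.004 and 0.03 m and z of offcut2_center in the frame of plate_center between 0.004 and 0.03 m), for 0.2 s.
2. all three offcuts are in the waste tray while the plate is still held in the air (contact force between plate and the fingers above 1 N and height (world z) of plate_center above 0.06 m and x of offcut0_center in the frame of tray between -0.088 and 0.088 m and y of offcut0_center in the frame of tray between -0.098 and 0.098 m and z of offcut0_center in the frame of tray between 0 and 0.045 m and x of offcut1_center in the frame of tray between -0.088 and 0.088 m and y of offcut1_center in the frame of tray between -0.098 and 0.098 m and z of offcut1_center in the frame of tray between 0 and 0.045 m and x of offcut2_center in the frame of tray between -0.088 and 0.088 m and y of offcut2_center in the frame of tray between -0.098 and 0.098 m and z of offcut2_center in the frame of tray between 0 and 0.045 m), for 0.2 s.
At the end, for the whole second after the job is handed in: All three offcuts lie in the waste tray. The plate is held still, gripped clear of the frosted end, touching only the fingers, label up and level within 11 degrees, the middle of the frosted end within 25 mm of the lens axis and 60 to 150 mm below the lens (all of step 2 and linear speed of plate below 0.03 m/s and angular speed of plate below 0.2 rad/s and contact force between plate and tray below 0.3 N and contact force between plate and magnifier below 0.3 N and contact force between plate and rest below 0.3 N and angle between plate_center's own z axis and vertical below 0.2 rad and horizontal distance between label and lens below 0.025 m and z of label in the frame of lens between -0.15 and -0.06 m and x of the grasp point in the frame of plate_center below 0.04 m); the arm keeps its last pose, push and grip.
It fails at once if the fingers grip the plate by its frosted end (contact force between plate and the fingers above 1 N and x of the grasp point in the frame of plate_center above 0.045 m).
It fails at once if the magnifier is bumped (over 3 N) (contact force between any of the arm, the fingers, plate and magnifier above 3 N).
It fails at once if a bystander is shifted by more than 20 mm or tipped (distance of any of paperweight, seal_box, tape_roll, brush, chop from where it was at the start of the episode above 0.02 m or angle between any of paperweight, seal_box, tape_roll, brush, chop's own z axis and vertical above 0.3 rad).
It also fails if it takes over 61 s, if anything falls off the work surface, if the arm or the gripper's body presses on something with over 40 N, if the wrist force passes 120 N, or if a joint passes its speed limit or range.

ROBOT

A 6-joint arm with a two-finger parallel gripper is mounted at the origin on the work surface. World frame = base frame: x ahead of the robot, y to its left, z up, the work surface at z = 0. Lengths are in m, angles in rad, forces in N, time in s.
With the tool pointing down it reaches from about 0.35 to 0.775 m from the base axis. Payload 7.3 kg.
Tool frame: the origin (TCP) lies at the very end of the fingers, on their centre line; the grasp point (between the pads) lies 19 mm behind it; z points along the fingers, y is the direction in which the jaws open and shut (so a half turn about z gives the same grasp; the last joint's range is limited). The gripper opens to 92 mm and grips with 3 to 60 N. Pads are 19 mm wide; open, the fingers measure 130 mm over their backs; the gripper's body (75 mm by 190 mm) begins 47 mm behind the grasp point.
Start: joints at [1.088, 0.342, 1.524, -0, 1.275, -0.146], TCP at [0.173, 0.496, 0.227] pointing down, gripper open.
Joint ranges: [-2.53, 2.53], [-0.77, 2.02], [0.04, 2.7], [-1, 4.14], [0.28, 2.66], [-3.11, 3.11]. Speed limits (rad/s): [2.57, 2.57, 3.14, 3.14, 3.14, 3.14].

INTERFACE

Orientations are given as a rotation vector (axis times angle).
In Python, from rig import r, optics, job gives the robot as it stands. The module is installed in compiled form; this text tells all that it offers.
- The arm moves only by the tool jog_arm, never from a script. Its argument "targets" is a list of rows, each an object of numbers: "dx", "dy", "dz": the shift along the world's x, y, z in m; "rx", "ry", "rz": the turn, a rotation vector about the world's x, y, z in rad. In form: [{"dx": .., "dy": .., "dz": .., "rx": .., "ry": .., "rz": ..}, ...]. A call has 1 to 20 rows; each row is the pose to reach, as a shift and turn from the pose measured when the call began; what a row does not reach only later rows make up. A row lasts 1/10 s, in which the tool goes at most 50 mm and 8.59 degrees, less where a joint would pass 70% of its speed; a pose out of reach is approached as far as the arm can. A call with a gripper value outside its range is refused whole. "gripper" is the opening, from 0 (shut) to 1 (fully open), set as the call begins (left out, the last holds). The fingers move at their own pace and stop on an object; "grip_force" is the grip in N (left out, the last holds). Time passes only in rows, so rows that repeat a pose let the fingers close. It gives the time, the measured TCP pose, the force and the opening at its end, in the units of the state.
- r.read_state(): the state, without advancing time (a new reading comes with each control period).
- optics.get_image(name): name is "scene" or "top"; returns a dict with "image" (400x640x3 uint8, red, green, blue), "range_z" (400x640 float32, m along the optical axis (not along the pixel's ray), 0 where there is no reading), "intrinsics" (3x3 intrinsics, pixels), "R" (3x3) and "t" (3): a world point X has camera coordinates R X + t. Camera axes: x right, y down, z forward; pixel columns grow to the right and rows downward; lengths in m; the calibration is good to about 2 mm. A picture is of the moment at which its call begins.
- job.hand_in(): hands the job in, once; it reports no verdict.
The state is a dict: "time_s": time; "q": joint angles; "joint_velocities": joint speeds; "joint_torque": joint torques, N m; "tcp_pos": TCP position; "orientation": TCP orientation; "wrist_force": force on the tool from outside, world axes, zero at the start; "ft_torque": the same for the moment, N m; "opening": finger opening in m.
Only numpy, scipy, OpenCV 4.12 (cv2) and the standard library are available. Lean on these libraries where they do the work, as an engineer would, in place of code of your own. Each camera call takes 0.05 s, during which the arm holds its last target.

## Working session

There is one attempt and no reset: what is moved stays moved. The work goes in short steps, Python scripts to look and compute and a tool call to move; the robot and the scene stay as the last step left them, time stands still between calls to the robot, and variables do not carry over. Pictures are saved under pics/ and viewed, and the job is handed in when it is done.

Besides the shell and the picture viewer there is one more tool, called after "Request:" by a JSON object that holds its "name" and its "arguments", one argument or row to a line. jog_arm: Moves the arm, as the interface text tells. Its arguments: {"type":"object","properties":{"targets":{"type":"array","items":{"type":"object","properties":{"dx":{"type":"number"},"dy":{"type":"number"},"dz":{"type":"number"},"rx":{"type":"number"},"ry":{"type":"number"},"rz":{"type":"number"}}}},"gripper":{"type":"number"},"grip_force":{"type":"number"}},"required":["targets"]}

```bash
mkdir -p pics; python3 - <<'E'
from rig import r,optics,job
import cv2,numpy as np
s=r.read_state();print(s)
for n in("scene","top"):
    d=optics.get_image(n);cv2.imwrite(f"pics/{n}0.png",d["image"][:,:,::-1]);np.savez(f"{n}0.npz",**d)
    print(n,d["intrinsics"],d["R"],d["t"])
E
```

```text
{'time_s': 0.0, 'q': array([ 1.08803258e+00,  3.42719073e-01,  1.52499988e+00, -2.38044847e-05,
        1.27543543e+00, -1.46006083e-01]), 'joint_velocities': array([ 0.00056685, -0.00221267, -0.00068286,  0.00068996, -0.00080613,
       -0.00121172]), 'joint_torque': array([-3.40790311e-04, -4.31248677e+01, -2.44213682e+01,  7.17396406e-02,
        5.61807049e-02, -1.29413747e-04]), 'tcp_pos': array([0.17327054, 0.49514615, 0.22605286]), 'orientation': array([-5.26393493e-01, -3.09670966e+00,  2.34363075e-03]), 'wrist_force': array([-0.22900785,  0.48200556,  0.22601954]), 'ft_torque': array([ 0.04224295, -0.00577101,  0.03357308]), 'opening': 0.09215926241329774}
scene [[485.62698161   0.         317.0621786 ]
 [  0.         485.62698161 203.59481771]
 [  0.           0.           1.        ]] [[ 0.7085661   0.70549773 -0.01438883]
 [ 0.55157295 -0.56645956 -0.61228331]
 [-0.44011517  0.42590671 -0.7905075 ]] [-0.35101146 -0.18212022  1.53120496]
top [[518.5569728    0.         325.92265042]
 [  0.         518.5569728  206.37254636]
 [  0.           0.           1.        ]] [[ 0.01155406 -0.99982474 -0.01473035]
 [-0.99708505 -0.01040881 -0.07558482]
 [ 0.07541825  0.01556072 -0.99703057]] [0.01405684 0.51071153 1.40089821]
```

View pics/scene0.png

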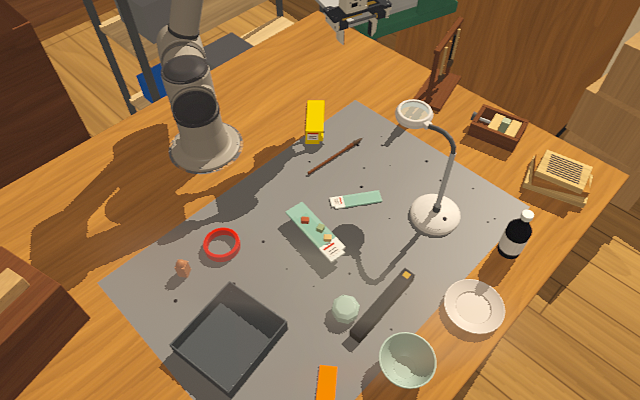

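View pics/top0.png

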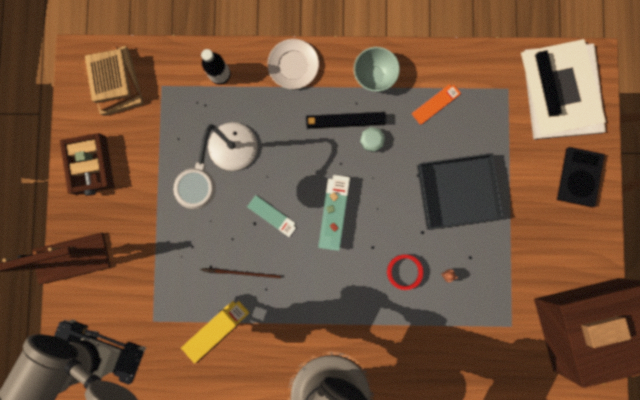

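The plate candidates in the top view are the large green plate with offcuts at (335,213), a smaller green plate at (272,215), an orange one at (436,104) and a yellow one at (215,330). By the description I choose the one at (335,213). Next I'll check it in a close crop and measure.

```bash
cat > h.py <<'E'
import numpy as np,cv2
def ray(d,u,v,z):
    K,R,t=d["intrinsics"],d["R"],d["t"]
    c=-R.T@t; w=R.T@np.linalg.inv(K)@np.array([u,v,1.0]); return c+w*(z-c[2])/w[2]
def pts(d):
    K,R,t=d["intrinsics"],d["R"],d["t"]; Z=d["range_z"]
    v,u=np.mgrid[:400,:640]; P=np.stack([(u-K[0,2])/K[0,0]*Z,(v-K[1,2])/K[1,1]*Z,Z],-1)
    return (P-t)@R
def proj(d,X):
    p=d["intrinsics"]@(d["R"]@np.array(X)+d["t"]); return p[:2]/p[2]
E
python3 - <<'E'
import numpy as np,cv2
from h import *
T=dict(np.load("top0.npz"));S=dict(np.load("scene0.npz"))
a=cv2.resize(T["image"][160:270,285:385,::-1],None,fx=5,fy=5,interpolation=cv2.INTER_CUBIC)
b=cv2.resize(S["image"][190:270,270:360,::-1],None,fx=4.4,fy=5,interpolation=cv2.INTER_CUBIC)
h=max(a.shape[0],b.shape[0]);f=lambda x:np.pad(x,((0,h-x.shape[0]),(0,0),(0,0)))
cv2.imwrite("pics/crop0.png",cv2.resize(np.hstack([f(a),f(b)]),None,fx=.85,fy=.85))
P=pts(T);PS=pts(S)
hsv=cv2.cvtColor(T["image"],cv2.COLOR_RGB2HSV)
for n,(u,v) in dict(lens=(192,188),plate=(333,213),tray=(465,190),tray_wall=(425,195),box=(373,139),pw=(345,120),tape=(405,288)).items(): print(n,P[v,u])
for n,(u,v) in dict(lens=(414,113),plate=(300,225),small=(360,200)).items(): print('S',n,PS[v,u])
# by height within plate region
z=P[...,2]; 
m=((z>.028)&(z<.06)).astype(np.uint8); 
n,l,st,ce=cv2.connectedComponentsWithStats(m)
for i in range(1,n):
    if st[i,4]>60: 
        q=P[l==i]; rr=cv2.minAreaRect((q[:,:2]*1000).astype(np.float32)); print(i,st[i],ce[i].round(),rr,np.median(q[:,2]).round(3))
E
```

```text
lens [0.53056116 0.32105125 0.26673849]
plate [4.91726876e-01 7.60221819e-05 3.24457977e-02]
tray [ 0.56120869 -0.36432254  0.00298156]
tray_wall [ 0.54176198 -0.24611872  0.04746958]
box [ 0.69550739 -0.1071483   0.03390296]
pw [ 0.74857298 -0.0302342   0.03020292]
tape [ 0.29190958 -0.19607085  0.02225499]
S lens [0.53413635 0.31101838 0.26695735]
S plate [ 0.45265567 -0.02080438  0.03639751]
S small [0.49604457 0.17257867 0.00645225]
2 [353  47  46  44 624] [377.  64.] ((884.4349975585938, -111.0203857421875), (121.70431518554688, 121.58393859863281), 31.00873374938965) 0.045
6 [ 94  50  45  61 502] [120.  93.] ((840.685546875, 584.3746337890625), (93.55274200439453, 177.03623962402344), 67.15131378173828) 0.045
7 [535  50  27  67 851] [548.  83.] ((854.5887451171875, -584.180908203125), (181.29417419433594, 33.40727615356445), 11.842097282409668) 0.044
27 [79 60 10 23 83] [84. 68.] ((879.1066284179688, 686.322265625), (62.896156311035156, 19.856321334838867), 26.756071090698242) 0.044
40 [208  67  21  16  88] [221.  77.] ((865.7124633789062, 314.65142822265625), (23.3760070800781
[... 528 characters left out ...]
 ((555.5008544921875, -342.1971435546875), (180.16717529296875, 203.28433227539062), 8.733556747436523) 0.043
181 [ 318  175   31   76 1509] [333. 213.] ((494.2755126953125, -0.056629180908203125), (55.975093841552734, 200.1334991455078), 82.27503967285156) 0.039
201 [443 269  14  14 112] [449. 276.] ((327.44451904296875, -311.9618225097656), (27.276865005493164, 26.4127140045166), 31.1405086517334) 0.048
208 [537 279  92  98 554] [562. 319.] ((244.1749267578125, -622.642822265625), (152.28207397460938, 307.1773376464844), 54.40804672241211) 0.044
216 [303 370  51  30 228] [326. 378.] ((46.22467803955078, 14.963302612304688), (52.93534851074219, 135.98385620117188), 15.514366149902344) 0.043
```

View pics/crop0.png

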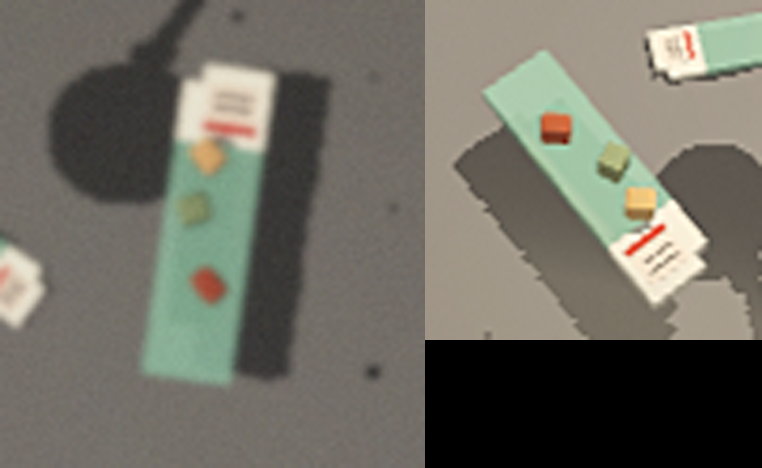

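The crop confirms the choice. It is the larger green plate with three offcuts: dark red, grey-green, and tan nearest the label. The frosted end points to +x, with the notch at top left. Next I'll measure the lens, tray, offcuts and yaw.

```bash
python3 - <<'E'
import numpy as np,cv2
from h import *
T=dict(np.load("top0.npz"));S=dict(np.load("scene0.npz"))
for n,d in(("T",T),("S",S)):
    P=pts(d);x,y,z=P[...,0],P[...,1],P[...,2]
    m=(z>.245)&(z<.285)&(np.hypot(x-.53,y-.315)<.09)&(d["range_z"]>0)
    q=P[m];c,rad=cv2.minEnclosingCircle((q[:,:2]*1000).astype(np.float32));print(n,"lens",m.sum(),c,rad,np.median(q[:,:2],0),cv2.minAreaRect((q[:,:2]*1000).astype(np.float32)))
    m=(z>.015)&(z<.035)&(np.hypot(x-.61,y-.25)<.13)&(d["range_z"]>0)
    q=P[m]; print("base",m.sum(),cv2.minAreaRect((q[:,:2]*1000).astype(np.float32)))
    m=(z>.024)&(z<.045)&(np.hypot(x-.494,y)<.12)
    q=P[m];print("plate",cv2.minAreaRect((q[:,:2]*1000).astype(np.float32)),np.median(z[m]))
    m=(z>.035)&(z<.055)&(np.hypot(x-.5555,y+.342)<.16)
    q=P[m];print("tray",cv2.minAreaRect((q[:,:2]*1000).astype(np.float32)))
# offcuts
hsv=cv2.cvtColor(T["image"],cv2.COLOR_RGB2HSV)
a=np.deg2rad(-7.7);ex=np.array([np.cos(a),np.sin(a)]);ey=np.array([-ex[1],ex[0]]);c=np.array([.494,0])
for n,(u,v) in dict(red=(285+208/4.25,160+286/4.25),grn=(285+193/4.25,160+208/4.25),tan=(285+208/4.25,160+155/4.25)).items():
    p=ray(T,u,v,.05)[:2]-c;print(n,p@ex,p@ey)
E
```

```text
T lens 1480 (551.4318237304688, 313.6349792480469) 68.26485443115234 [0.53307188 0.31349845] ((546.162109375, 322.71990966796875), (127.12999725341797, 94.67781066894531), 15.592464447021484)
base 1477 ((621.9581298828125, 275.6325988769531), (228.861328125, 133.41604614257812), 8.29569149017334)
plate ((494.2755126953125, -0.056629180908203125), (55.975093841552734, 200.1334991455078), 82.27503967285156) 0.03808736868255344
tray ((555.6123046875, -342.2070007324219), (180.34352111816406, 202.93011474609375), 8.51468563079834)
S lens 957 (553.413818359375, 310.1175842285156) 65.89036560058594 [0.53898146 0.30487073] ((543.07666015625, 304.2643737792969), (93.3713150024414, 121.47454833984375), 45.26327133178711)
base 1252 ((675.4124755859375, 274.28607177734375), (121.394287109375, 129.75103759765625), 29.155397415161133)
plate ((494.6263732910156, -3.205524444580078), (58.8544921875, 203.9059295654297), 82.18489837646484) 0.03881017250077297
tray ((556.9093017578125, -344.501953125), (182.67581176757812, 201.6090850830078), 8.779922485351562)
red -0.040842984863848145 -0.008419809982908274
grn 0.006422808070390571 0.008023886148682775
tan 0.04098074000763133 0.003509862835819755
```

```bash
python3 - <<'E'
import numpy as np,cv2
from h import *
for n in("top0","scene0"):
    d=dict(np.load(n+".npz"));P=pts(d);x,y,z=P[...,0],P[...,1],P[...,2]
    m=((z>.235)&(z<.30)&(np.hypot(x-.53,y-.315)<.1)&(d["range_z"]>0))
    q=P[m];g=np.zeros((300,300),np.uint8)
    g[((q[:,0]-.4)*1000).astype(int).clip(0,299),((q[:,1]-.2)*1000).astype(int).clip(0,299)]=255
    g=cv2.morphologyEx(g,cv2.MORPH_CLOSE,np.ones((7,7)))
    D=cv2.distanceTransform(g,cv2.DIST_L2,5);i=np.unravel_index(D.argmax(),D.shape);print(n,"lens",.4+i[0]/1e3,.2+i[1]/1e3,D.max())
    cv2.imwrite(f"pics/lensmask_{n}.png",g)
    mm=(z>.2)&(z<.3)&(np.hypot(x-.53,y-.315)>.06)&(np.hypot(x-.53,y-.315)<.25);print("neck/upright",np.median(P[mm],0),mm.sum())
    (u0,v0)=proj(d,[.53,.318,.26]);u0,v0=int(u0),int(v0)
    cv2.imwrite(f"pics/lens_{n}.png",cv2.resize(d["image"][v0-40:v0+60,u0-50:u0+80,::-1],None,fx=5,fy=5));print(u0-50,v0-40)
E
cd pics; python3 -c "
import cv2,numpy as np
a=cv2.imread('lens_top0.png');b=cv2.imread('lens_scene0.png');cv2.imwrite('lens2.png',cv2.resize(np.hstack([a,b]),None,fx=.6,fy=.6))"
```

```text
top0 lens 0.529 0.317 44.541092
neck/upright [0.64058496 0.29029136 0.27915937] 271
144 148
scene0 lens 0.528 0.322 33.575195
neck/upright [0.66633179 0.28155259 0.27167175] 314
364 72
```

View pics/lens2.png

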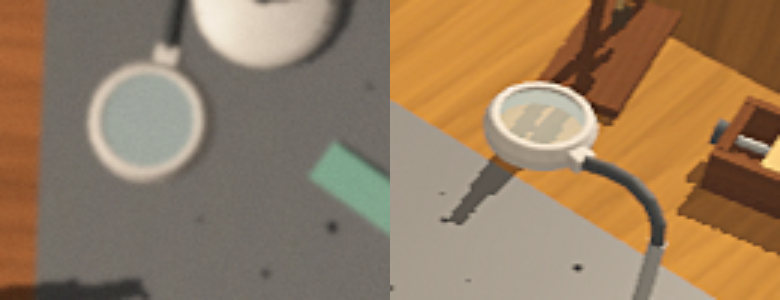

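Request:
{"name": "jog_arm", "arguments": {
  "targets": [
    {"dx": 0.267, "dy": -0.488, "dz": -0.05, "rz": 0.2},
    {"dx": 0.267, "dy": -0.488, "dz": -0.05, "rz": 0.2},
    {"dx": 0.267, "dy": -0.488, "dz": -0.05, "rz": 0.2},
    {"dx": 0.267, "dy": -0.488, "dz": -0.05, "rz": 0.2},
    {"dx": 0.267, "dy": -0.488, "dz": -0.05, "rz": 0.2},
    {"dx": 0.267, "dy": -0.488, "dz": -0.05, "rz": 0.2},
    {"dx": 0.267, "dy": -0.488, "dz": -0.05, "rz": 0.2},
    {"dx": 0.267, "dy": -0.488, "dz": -0.05, "rz": 0.2},
    {"dx": 0.267, "dy": -0.488, "dz": -0.05, "rz": 0.2},
    {"dx": 0.267, "dy": -0.488, "dz": -0.05, "rz": 0.2},
    {"dx": 0.267, "dy": -0.488, "dz": -0.05, "rz": 0.2},
    {"dx": 0.267, "dy": -0.488, "dz": -0.05, "rz": 0.2},
    {"dx": 0.267, "dy": -0.488, "dz": -0.05, "rz": 0.2},
    {"dx": 0.267, "dy": -0.488, "dz": -0.05, "rz": 0.2},
    {"dx": 0.267, "dy": -0.488, "dz": -0.05, "rz": 0.2},
    {"dx": 0.267, "dy": -0.488, "dz": -0.05, "rz": 0.2}
  ],
  "gripper": 1,
  "grip_force": 50
}}

```text
schema error: expected keys dx, dy, dz, rx, ry, rz
```

The lens ring is centred at about pixel (193,188) in top and (414,110) in scene. The neck leaves toward +x.

Request:
{"name": "jog_arm", "arguments": {
  "targets": [
    {"dx": 0.267, "dy": -0.488, "dz": -0.05, "rx": 0, "ry": 0, "rz": 0.2},
    {"dx": 0.267, "dy": -0.488, "dz": -0.05, "rx": 0, "ry": 0, "rz": 0.2},
    {"dx": 0.267, "dy": -0.488, "dz": -0.05, "rx": 0, "ry": 0, "rz": 0.2},
    {"dx": 0.267, "dy": -0.488, "dz": -0.05, "rx": 0, "ry": 0, "rz": 0.2},
    {"dx": 0.267, "dy": -0.488, "dz": -0.05, "rx": 0, "ry": 0, "rz": 0.2},
    {"dx": 0.267, "dy": -0.488, "dz": -0.05, "rx": 0, "ry": 0, "rz": 0.2},
    {"dx": 0.267, "dy": -0.488, "dz": -0.05, "rx": 0, "ry": 0, "rz": 0.2},
    {"dx": 0.267, "dy": -0.488, "dz": -0.05, "rx": 0, "ry": 0, "rz": 0.2},
    {"dx": 0.267, "dy": -0.488, "dz": -0.05, "rx": 0, "ry": 0, "rz": 0.2},
    {"dx": 0.267, "dy": -0.488, "dz": -0.05, "rx": 0, "ry": 0, "rz": 0.2},
    {"dx": 0.267, "dy": -0.488, "dz": -0.05, "rx": 0, "ry": 0, "rz": 0.2},
    {"dx": 0.267, "dy": -0.488, "dz": -0.05, "rx": 0, "ry": 0, "rz": 0.2},
    {"dx": 0.267, "dy": -0.488, "dz": -0.05, "rx": 0, "ry": 0, "rz": 0.2},
    {"dx": 0.267, "dy": -0.488, "dz": -0.05, "rx": 0, "ry": 0, "rz": 0.2},
    {"dx": 0.267, "dy": -0.488, "dz": -0.05, "rx": 0, "ry": 0, "rz": 0.2},
    {"dx": 0.267, "dy": -0.488, "dz": -0.05, "rx": 0, "ry": 0, "rz": 0.2}
  ],
  "gripper": 1,
  "grip_force": 50
}}

```text
time_s: 1.7
tcp_pos: [0.4398, 0.0086, 0.1764]
orientation: [-0.211, -3.134, 0.002]
wrist_force: [1.0, 0.0, -0.4]
opening: 0.0917
```

```bash
cat >> h.py <<'E'
from scipy.spatial.transform import Rotation as Ro
def st():
    from rig import r
    s=r.read_state();R=Ro.from_rotvec(s["orientation"]).as_matrix()
    jaw=np.degrees(np.arctan2(R[1,1],R[0,1]))
    print("t",round(s["time_s"],2),"tcp",s["tcp_pos"].round(4),"grasp",(s["tcp_pos"]-.019*R[:,2]).round(4),"z",R[:,2].round(3),"jaw",jaw.round(2),"q",s["q"].round(2),"F",s["wrist_force"].round(2),"open",round(s["opening"],4))
E
python3 - <<'E'
from h import *
st()
for n,u,v in(("top0",193,188.3),("scene0",414,109.7)):
    d=dict(np.load(n+".npz"));print(ray(d,u,v,.272))
from rig import optics
for n in ("scene","top"):
    d=optics.get_image(n);cv2.imwrite(f"pics/{n}1.png",d["image"][:,:,::-1])
E
```

```text
t 1.7 tcp [0.4398 0.0086 0.1764] grasp [0.4398 0.0086 0.1954] z [-0.    -0.001 -1.   ] jaw 82.29 q [-0.15  0.24  1.82 -0.    1.08 -1.59] F [ 1.03  0.01 -0.45] open 0.0917
[0.52932818 0.31729989 0.272     ]
[0.52955886 0.31572836 0.272     ]
```

View pics/scene1.png

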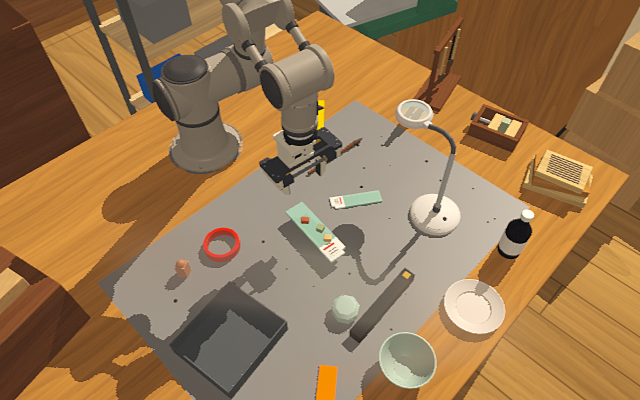

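The lens is at (0.5294, 0.3165), and the two views agree within 2 mm. The arm is above the clear end (gripper seen at (300,160)). I'll descend now.

Request:
{"name": "jog_arm", "arguments": {
  "targets": [
    {"dx": 0, "dy": -0.002, "dz": -0.04, "rx": 0, "ry": 0, "rz": 0},
    {"dx": 0, "dy": -0.002, "dz": -0.07, "rx": 0, "ry": 0, "rz": 0},
    {"dx": 0, "dy": -0.002, "dz": -0.1, "rx": 0, "ry": 0, "rz": 0},
    {"dx": 0, "dy": -0.002, "dz": -0.12, "rx": 0, "ry": 0, "rz": 0},
    {"dx": 0, "dy": -0.002, "dz": -0.135, "rx": 0, "ry": 0, "rz": 0},
    {"dx": 0, "dy": -0.002, "dz": -0.145, "rx": 0, "ry": 0, "rz": 0},
    {"dx": 0, "dy": -0.002, "dz": -0.152, "rx": 0, "ry": 0, "rz": 0},
    {"dx": 0, "dy": -0.002, "dz": -0.158, "rx": 0, "ry": 0, "rz": 0},
    {"dx": 0, "dy": -0.002, "dz": -0.16, "rx": 0, "ry": 0, "rz": 0},
    {"dx": 0, "dy": -0.002, "dz": -0.16, "rx": 0, "ry": 0, "rz": 0}
  ]
}}

```text
time_s: 2.8
tcp_pos: [0.4401, 0.0062, 0.0165]
orientation: [0.212, 3.134, -0.002]
wrist_force: [0.7, 0.0, 0.3]
opening: 0.092
```

```bash
python3 - <<'E'
from h import *
st()
from rig import optics
d=optics.get_image("scene");cv2.imwrite("pics/scene2.png",cv2.resize(d["image"][140:280,230:390,::-1],None,fx=4,fy=4))
E
```

```text
t 2.8 tcp [0.4401 0.0062 0.0165] grasp [0.4401 0.0062 0.0355] z [ 0.    -0.001 -1.   ] jaw 82.27 q [-0.16  0.5   2.   -0.    0.64 -1.59] F [0.71 0.05 0.3 ] open 0.092
```

View pics/scene2.png

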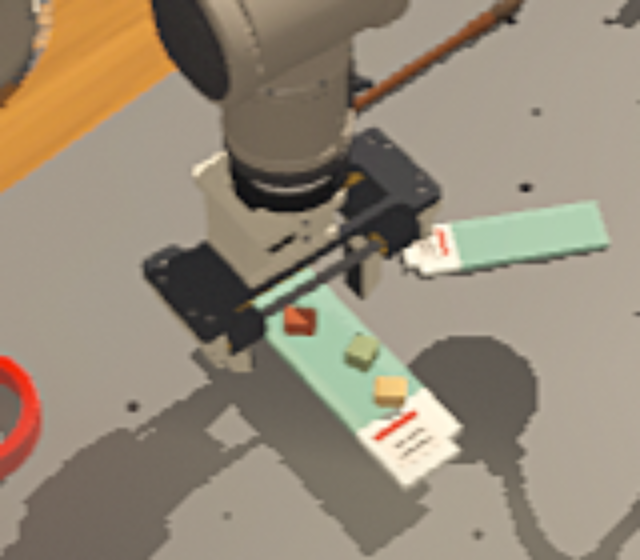

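The fingers straddle the clear end, with the offcuts untouched ahead of them. I'll close at 50 N.

Request:
{"name": "jog_arm", "arguments": {
  "targets": [
    {"dx": 0, "dy": 0, "dz": 0, "rx": 0, "ry": 0, "rz": 0},
    {"dx": 0, "dy": 0, "dz": 0, "rx": 0, "ry": 0, "rz": 0},
    {"dx": 0, "dy": 0, "dz": 0, "rx": 0, "ry": 0, "rz": 0},
    {"dx": 0, "dy": 0, "dz": 0, "rx": 0, "ry": 0, "rz": 0},
    {"dx": 0, "dy": 0, "dz": 0, "rx": 0, "ry": 0, "rz": 0},
    {"dx": 0, "dy": 0, "dz": 0, "rx": 0, "ry": 0, "rz": 0},
    {"dx": 0, "dy": 0, "dz": 0, "rx": 0, "ry": 0, "rz": 0},
    {"dx": 0, "dy": 0, "dz": 0, "rx": 0, "ry": 0, "rz": 0},
    {"dx": 0, "dy": 0, "dz": 0, "rx": 0, "ry": 0, "rz": 0},
    {"dx": 0, "dy": 0, "dz": 0, "rx": 0, "ry": 0, "rz": 0}
  ],
  "gripper": 0,
  "grip_force": 50
}}

```text
time_s: 3.85
tcp_pos: [0.4402, 0.0061, 0.0167]
orientation: [0.212, 3.134, -0.002]
wrist_force: [-1.4, -1.4, 2.2]
opening: 0.0552
```

Gripped at 55 mm opening. I'll lift gently.

Request:
{"name": "jog_arm", "arguments": {
  "targets": [
    {"dx": 0, "dy": 0, "dz": 0.003, "rx": 0, "ry": 0, "rz": 0},
    {"dx": 0, "dy": 0, "dz": 0.008, "rx": 0, "ry": 0, "rz": 0},
    {"dx": 0, "dy": 0, "dz": 0.015, "rx": 0, "ry": 0, "rz": 0},
    {"dx": 0, "dy": 0, "dz": 0.023, "rx": 0, "ry": 0, "rz": 0},
    {"dx": 0, "dy": 0, "dz": 0.032, "rx": 0, "ry": 0, "rz": 0},
    {"dx": 0, "dy": 0, "dz": 0.042, "rx": 0, "ry": 0, "rz": 0},
    {"dx": 0, "dy": 0, "dz": 0.052, "rx": 0, "ry": 0, "rz": 0},
    {"dx": 0, "dy": 0, "dz": 0.062, "rx": 0, "ry": 0, "rz": 0},
    {"dx": 0, "dy": 0, "dz": 0.072, "rx": 0, "ry": 0, "rz": 0},
    {"dx": 0, "dy": 0, "dz": 0.082, "rx": 0, "ry": 0, "rz": 0},
    {"dx": 0, "dy": 0, "dz": 0.092, "rx": 0, "ry": 0, "rz": 0},
    {"dx": 0, "dy": 0, "dz": 0.1, "rx": 0, "ry": 0, "rz": 0},
    {"dx": 0, "dy": 0, "dz": 0.107, "rx": 0, "ry": 0, "rz": 0},
    {"dx": 0, "dy": 0, "dz": 0.112, "rx": 0, "ry": 0, "rz": 0},
    {"dx": 0, "dy": 0, "dz": 0.115, "rx": 0, "ry": 0, "rz": 0},
    {"dx": 0, "dy": 0, "dz": 0.115, "rx": 0, "ry": 0, "rz": 0},
    {"dx": 0, "dy": 0, "dz": 0.115, "rx": 0, "ry": 0, "rz": 0}
  ]
}}

```text
time_s: 5.55
tcp_pos: [0.44, 0.0061, 0.1315]
orientation: [0.212, 3.134, -0.002]
wrist_force: [0.5, -0.7, -4.7]
opening: 0.0551
```

```bash
cat >> h.py <<'E'
def look(i,box=None):
    from rig import optics
    for n in ("scene","top"):
        d=optics.get_image(n);cv2.imwrite(f"pics/{n}{i}.png",d["image"][:,:,::-1]);np.savez(f"{n}{i}.npz",**d)
E
python3 - <<'E'
from h import *
st();look(3)
P=pts(dict(np.load("top3.npz")));
x,y,z=P[...,0],P[...,1],P[...,2]
m=(z>.10)&(z<.17)&(x>.5)&(x<.62)&(abs(y)<.06)
q=P[m];A=np.c_[q[:,:2],np.ones(len(q))];print(len(q),np.linalg.lstsq(A,q[:,2],rcond=None)[0],np.median(q,0))
print(cv2.minAreaRect((q[:,:2]*1000).astype(np.float32)))
S=cv2.imread("pics/scene3.png")[100:260,220:400];cv2.imwrite("pics/c3.png",cv2.resize(S,None,fx=3.5,fy=3.5))
E
```

```text
t 5.55 tcp [0.44   0.0061 0.1315] grasp [0.44   0.0062 0.1505] z [-0.    -0.001 -1.   ] jaw 82.27 q [-0.16  0.3   1.88 -0.    0.96 -1.59] F [ 0.5  -0.69 -4.66] open 0.0551
772 [-0.04697705  0.05530792  0.17843461] [ 0.54725772 -0.00904009  0.15135429]
((548.7362670898438, -7.568073272705078), (55.801578521728516, 89.86079406738281), 81.37286376953125)
```

View pics/c3.png

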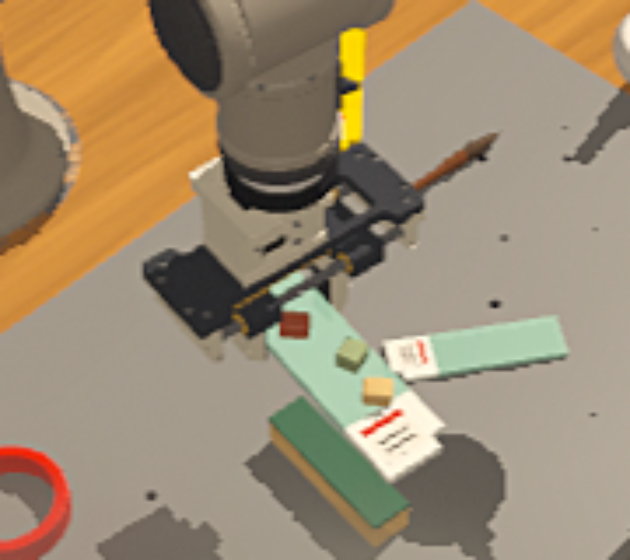

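All three offcuts ride on the plate, which is level and clear of the rest. I'll carry it to the tray and turn it radially.

Request:
{"name": "jog_arm", "arguments": {
  "targets": [
    {"dx": 0, "dy": -0.003, "dz": 0, "rx": 0, "ry": 0, "rz": -0.005},
    {"dx": -0.001, "dy": -0.011, "dz": 0, "rx": 0, "ry": 0, "rz": -0.017},
    {"dx": -0.002, "dy": -0.023, "dz": 0, "rx": 0, "ry": 0, "rz": -0.036},
    {"dx": -0.003, "dy": -0.038, "dz": 0, "rx": 0, "ry": 0, "rz": -0.06},
    {"dx": -0.005, "dy": -0.055, "dz": 0, "rx": 0, "ry": 0, "rz": -0.087},
    {"dx": -0.006, "dy": -0.073, "dz": 0, "rx": 0, "ry": 0, "rz": -0.115},
    {"dx": -0.008, "dy": -0.091, "dz": 0, "rx": 0, "ry": 0, "rz": -0.144},
    {"dx": -0.009, "dy": -0.109, "dz": 0, "rx": 0, "ry": 0, "rz": -0.172},
    {"dx": -0.011, "dy": -0.127, "dz": 0, "rx": 0, "ry": 0, "rz": -0.2},
    {"dx": -0.012, "dy": -0.145, "dz": 0, "rx": 0, "ry": 0, "rz": -0.229},
    {"dx": -0.014, "dy": -0.163, "dz": 0, "rx": 0, "ry": 0, "rz": -0.257},
    {"dx": -0.015, "dy": -0.181, "dz": 0, "rx": 0, "ry": 0, "rz": -0.286},
    {"dx": -0.017, "dy": -0.199, "dz": 0, "rx": 0, "ry": 0, "rz": -0.314},
    {"dx": -0.018, "dy": -0.216, "dz": 0, "rx": 0, "ry": 0, "rz": -0.341},
    {"dx": -0.02, "dy": -0.232, "dz": 0, "rx": 0, "ry": 0, "rz": -0.366},
    {"dx": -0.021, "dy": -0.246, "dz": 0, "rx": 0, "ry": 0, "rz": -0.388},
    {"dx": -0.021, "dy": -0.256, "dz": 0, "rx": 0, "ry": 0, "rz": -0.404},
    {"dx": -0.022, "dy": -0.262, "dz": 0, "rx": 0, "ry": 0, "rz": -0.413},
    {"dx": -0.022, "dy": -0.264, "dz": 0, "rx": 0, "ry": 0, "rz": -0.417},
    {"dx": -0.022, "dy": -0.264, "dz": 0, "rx": 0, "ry": 0, "rz": -0.417}
  ]
}}

```text
time_s: 7.65
tcp_pos: [0.4179, -0.2577, 0.1313]
orientation: [-0.856, -3.022, 0.002]
wrist_force: [0.4, 0.1, -2.5]
opening: 0.0553
```

```bash
python3 - <<'E'
from h import *
st();look(4)
S=cv2.imread("pics/scene4.png")[150:400,120:360];cv2.imwrite("pics/c4.png",cv2.resize(S,None,fx=2.4,fy=2.4))
E
```

```text
t 7.65 tcp [ 0.4179 -0.2577  0.1313] grasp [ 0.4179 -0.2577  0.1503] z [-0.001 -0.001 -1.   ] jaw 58.37 q [-0.71  0.38  1.75 -0.    1.   -1.73] F [ 0.45  0.1  -2.47] open 0.0553
```

View pics/c4.png

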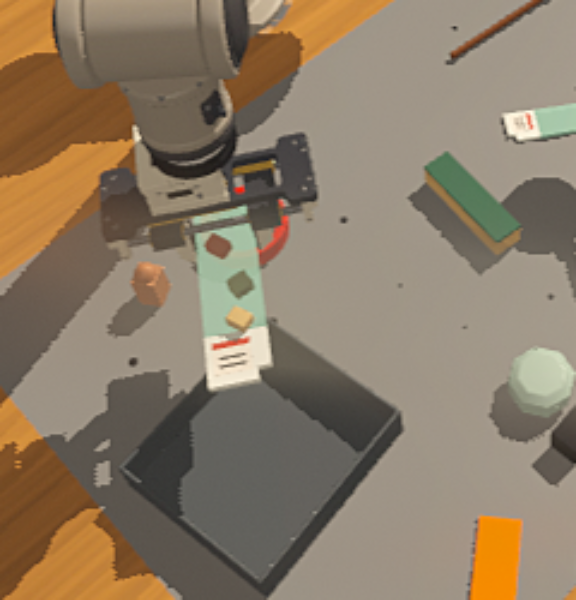

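The plate is over the tray with the offcuts still on. I'll tip slowly, frosted end down.

Request:
{"name": "jog_arm", "arguments": {
  "targets": [
    {"dx": 0, "dy": 0, "dz": 0, "rx": 0.01, "ry": 0.017, "rz": 0},
    {"dx": -0.001, "dy": 0, "dz": 0, "rx": 0.026, "ry": 0.043, "rz": 0},
    {"dx": -0.001, "dy": 0.001, "dz": 0, "rx": 0.042, "ry": 0.068, "rz": 0},
    {"dx": -0.002, "dy": 0.001, "dz": 0, "rx": 0.058, "ry": 0.094, "rz": 0},
    {"dx": -0.002, "dy": 0.001, "dz": 0, "rx": 0.073, "ry": 0.119, "rz": 0},
    {"dx": -0.003, "dy": 0.002, "dz": 0, "rx": 0.089, "ry": 0.145, "rz": 0},
    {"dx": -0.003, "dy": 0.002, "dz": 0, "rx": 0.105, "ry": 0.17, "rz": 0},
    {"dx": -0.004, "dy": 0.002, "dz": 0.001, "rx": 0.12, "ry": 0.196, "rz": 0},
    {"dx": -0.004, "dy": 0.003, "dz": 0.001, "rx": 0.136, "ry": 0.222, "rz": 0},
    {"dx": -0.005, "dy": 0.003, "dz": 0.001, "rx": 0.152, "ry": 0.247, "rz": 0},
    {"dx": -0.005, "dy": 0.003, "dz": 0.001, "rx": 0.168, "ry": 0.273, "rz": 0},
    {"dx": -0.006, "dy": 0.003, "dz": 0.001, "rx": 0.183, "ry": 0.298, "rz": 0},
    {"dx": -0.006, "dy": 0.004, "dz": 0.001, "rx": 0.199, "ry": 0.324, "rz": 0},
    {"dx": -0.006, "dy": 0.004, "dz": 0.002, "rx": 0.215, "ry": 0.349, "rz": 0},
    {"dx": -0.007, "dy": 0.004, "dz": 0.002, "rx": 0.231, "ry": 0.375, "rz": 0},
    {"dx": -0.007, "dy": 0.004, "dz": 0.002, "rx": 0.246, "ry": 0.4, "rz": 0},
    {"dx": -0.007, "dy": 0.004, "dz": 0.002, "rx": 0.255, "ry": 0.417, "rz": 0},
    {"dx": -0.007, "dy": 0.004, "dz": 0.002, "rx": 0.255, "ry": 0.417, "rz": 0},
    {"dx": -0.007, "dy": 0.004, "dz": 0.002, "rx": 0.255, "ry": 0.417, "rz": 0}
  ]
}}

```text
time_s: 9.65
tcp_pos: [0.4112, -0.2532, 0.1332]
orientation: [-0.724, -2.564, -0.178]
wrist_force: [0.0, 0.4, -2.1]
opening: 0.0554
```

```bash
python3 - <<'E'
from h import *
st();look(5)
S=cv2.imread("pics/scene5.png")[150:400,120:360];cv2.imwrite("pics/c5.png",cv2.resize(S,None,fx=2.4,fy=2.4))
E
```

```text
t 9.65 tcp [ 0.4112 -0.2532  0.1332] grasp [ 0.4188 -0.2578  0.15  ] z [-0.401  0.244 -0.883] jaw 58.48 q [-0.67  0.65  1.38 -0.06  1.6  -1.68] F [ 0.05  0.44 -2.12] open 0.0554
```

View pics/c5.png

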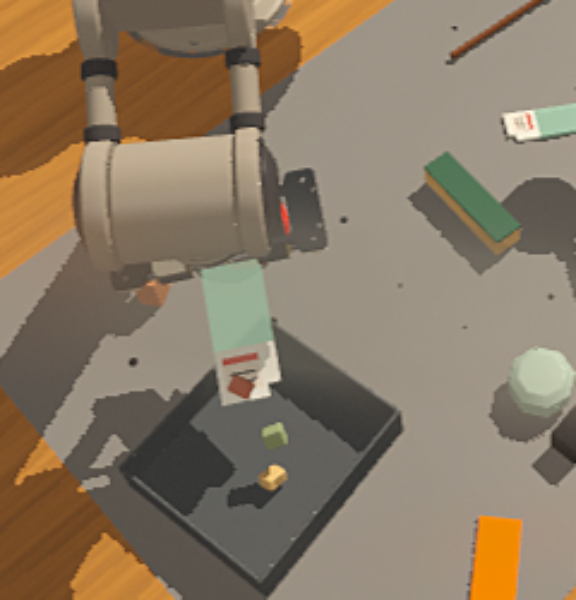

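Two offcuts are in the tray, at (274,434) and (272,477), and the red one is leaving the end. I'll hold for a second.

Request:
{"name": "jog_arm", "arguments": {
  "targets": [
    {"dx": 0, "dy": 0, "dz": 0, "rx": 0, "ry": 0, "rz": 0},
    {"dx": 0, "dy": 0, "dz": 0, "rx": 0, "ry": 0, "rz": 0},
    {"dx": 0, "dy": 0, "dz": 0, "rx": 0, "ry": 0, "rz": 0},
    {"dx": 0, "dy": 0, "dz": 0, "rx": 0, "ry": 0, "rz": 0},
    {"dx": 0, "dy": 0, "dz": 0, "rx": 0, "ry": 0, "rz": 0},
    {"dx": 0, "dy": 0, "dz": 0, "rx": 0, "ry": 0, "rz": 0},
    {"dx": 0, "dy": 0, "dz": 0, "rx": 0, "ry": 0, "rz": 0},
    {"dx": 0, "dy": 0, "dz": 0, "rx": 0, "ry": 0, "rz": 0}
  ]
}}

```text
time_s: 10.55
tcp_pos: [0.411, -0.2532, 0.1335]
orientation: [-0.725, -2.565, -0.178]
wrist_force: [0.5, -0.7, -2.0]
opening: 0.0552
```

```bash
python3 - <<'E'
from h import *
st();look(6)
S=cv2.imread("pics/scene6.png")[150:400,120:360];T=cv2.imread("pics/top6.png")[130:280,310:530]
cv2.imwrite("pics/c6.png",np.hstack([cv2.resize(S,(400,420)),cv2.resize(T,(400,420))]))
E
```

```text
t 10.55 tcp [ 0.411  -0.2532  0.1335] grasp [ 0.4186 -0.2579  0.1503] z [-0.401  0.244 -0.883] jaw 58.47 q [-0.67  0.65  1.38 -0.06  1.6  -1.68] F [ 0.51 -0.68 -1.95] open 0.0552
```

View pics/c6.png

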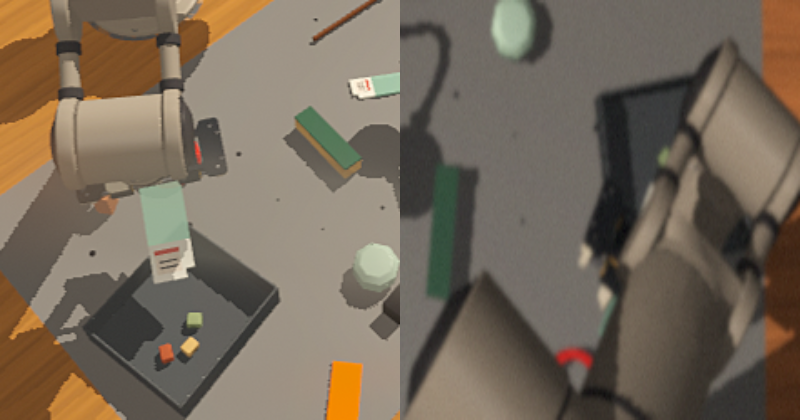

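All three offcuts lie in the tray. I'll level out.

Request:
{"name": "jog_arm", "arguments": {
  "targets": [
    {"dx": 0.001, "dy": 0, "dz": 0, "rx": -0.013, "ry": -0.021, "rz": 0},
    {"dx": 0.001, "dy": 0, "dz": 0, "rx": -0.038, "ry": -0.063, "rz": 0},
    {"dx": 0.002, "dy": -0.001, "dz": 0, "rx": -0.064, "ry": -0.104, "rz": 0},
    {"dx": 0.003, "dy": -0.002, "dz": 0, "rx": -0.09, "ry": -0.146, "rz": 0},
    {"dx": 0.003, "dy": -0.002, "dz": 0, "rx": -0.115, "ry": -0.188, "rz": 0},
    {"dx": 0.004, "dy": -0.002, "dz": -0.001, "rx": -0.141, "ry": -0.23, "rz": 0},
    {"dx": 0.005, "dy": -0.003, "dz": -0.001, "rx": -0.166, "ry": -0.271, "rz": 0},
    {"dx": 0.006, "dy": -0.003, "dz": -0.001, "rx": -0.192, "ry": -0.313, "rz": 0},
    {"dx": 0.007, "dy": -0.004, "dz": -0.002, "rx": -0.217, "ry": -0.355, "rz": 0},
    {"dx": 0.007, "dy": -0.004, "dz": -0.002, "rx": -0.242, "ry": -0.396, "rz": 0},
    {"dx": 0.007, "dy": -0.004, "dz": -0.002, "rx": -0.255, "ry": -0.417, "rz": 0},
    {"dx": 0.007, "dy": -0.004, "dz": -0.002, "rx": -0.255, "ry": -0.417, "rz": 0}
  ]
}}

```text
time_s: 11.85
tcp_pos: [0.4173, -0.2567, 0.1319]
orientation: [0.855, 3.023, -0.002]
wrist_force: [1.0, 0.7, -2.3]
opening: 0.0555
```

```bash
python3 - <<'E'
from h import *
st()
E
```

```text
t 11.85 tcp [ 0.4173 -0.2567  0.1319] grasp [ 0.4173 -0.2566  0.1509] z [-0.    -0.001 -1.   ] jaw 58.41 q [-0.71  0.38  1.76 -0.    1.   -1.73] F [ 0.97  0.65 -2.3 ] open 0.0555
```

Request:
{"name": "jog_arm", "arguments": {
  "targets": [
    {"dx": 0, "dy": 0.004, "dz": 0, "rx": 0, "ry": 0, "rz": 0.008},
    {"dx": -0.001, "dy": 0.014, "dz": 0, "rx": 0, "ry": 0, "rz": 0.03},
    {"dx": -0.002, "dy": 0.028, "dz": 0, "rx": 0, "ry": 0, "rz": 0.06},
    {"dx": -0.003, "dy": 0.046, "dz": 0, "rx": 0, "ry": 0, "rz": 0.098},
    {"dx": -0.004, "dy": 0.066, "dz": 0, "rx": 0, "ry": 0, "rz": 0.141},
    {"dx": -0.006, "dy": 0.086, "dz": 0, "rx": 0, "ry": 0, "rz": 0.184},
    {"dx": -0.007, "dy": 0.106, "dz": 0, "rx": 0, "ry": 0, "rz": 0.227},
    {"dx": -0.009, "dy": 0.126, "dz": 0, "rx": 0, "ry": 0, "rz": 0.27},
    {"dx": -0.01, "dy": 0.146, "dz": 0, "rx": 0, "ry": 0, "rz": 0.313},
    {"dx": -0.011, "dy": 0.166, "dz": 0, "rx": 0, "ry": 0, "rz": 0.356},
    {"dx": -0.013, "dy": 0.186, "dz": 0, "rx": 0, "ry": 0, "rz": 0.399},
    {"dx": -0.014, "dy": 0.206, "dz": 0, "rx": 0, "ry": 0, "rz": 0.442},
    {"dx": -0.015, "dy": 0.224, "dz": 0, "rx": 0, "ry": 0, "rz": 0.48},
    {"dx": -0.016, "dy": 0.24, "dz": 0, "rx": 0, "ry": 0, "rz": 0.515},
    {"dx": -0.017, "dy": 0.251, "dz": 0, "rx": 0, "ry": 0, "rz": 0.538},
    {"dx": -0.017, "dy": 0.257, "dz": 0, "rx": 0, "ry": 0, "rz": 0.55},
    {"dx": -0.017, "dy": 0.257, "dz": 0, "rx": 0, "ry": 0, "rz": 0.55}
  ]
}}

```text
time_s: 13.55
tcp_pos: [0.4001, 0.0011, 0.132]
orientation: [-0.001, 3.141, -0.002]
wrist_force: [0.1, 0.3, -1.8]
opening: 0.0551
```

```bash
python3 - <<'E'
from h import *
st();look(7)
d=dict(np.load("top7.npz"));P=pts(d);x,y,z=P[...,0],P[...,1],P[...,2]
m=(z>.13)&(z<.17)&(x>.47)&(x<.62)&(abs(y)<.06)
q=P[m];A=np.c_[q[:,:2],np.ones(len(q))];print(len(q),np.linalg.lstsq(A,q[:,2],rcond=None)[0],q.mean(0),cv2.minAreaRect((q[:,:2]*1000).astype(np.float32)),q[:,0].max())
S=cv2.imread("pics/scene7.png")[20:380,120:500];T=cv2.imread("pics/top7.png")[60:360,100:540]
cv2.imwrite("pics/c7.png",np.hstack([cv2.resize(S,(400,380)),cv2.resize(T,(400,300))[:,:] if 0 else np.pad(cv2.resize(T,(400,273)),((0,107),(0,0),(0,0)))]))
E
```

```text
t 13.55 tcp [0.4001 0.0011 0.132 ] grasp [0.4001 0.0011 0.151 ] z [ 0.001 -0.001 -1.   ] jaw 90.03 q [-0.19  0.23  1.98 -0.    0.93 -1.76] F [ 0.08  0.33 -1.79] open 0.0551
740 [-0.01606903 -0.00280824  0.15998286] [0.51157466 0.00091644 0.15175978] ((513.1455078125, 1.5841350555419922), (55.63554382324219, 85.02091979980469), 88.48851013183594) 0.5549544916677038
```

View pics/c7.png

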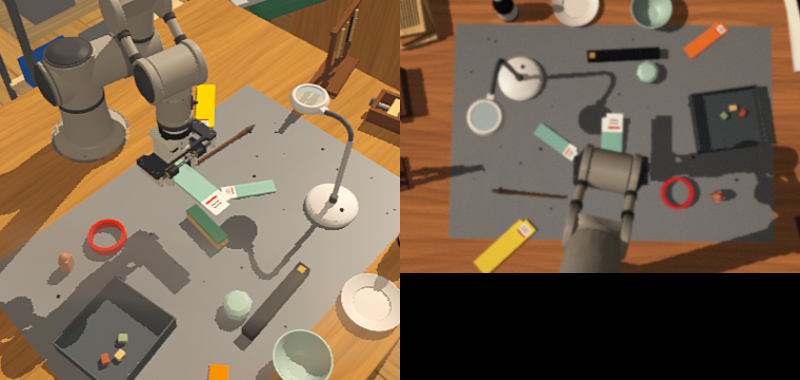

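The offcuts sit well inside the tray. The plate is level (slope ≈1°) and its end is 155 mm from the grasp, so nothing slipped. I'll swing it under the lens.

Request:
{"name": "jog_arm", "arguments": {
  "targets": [
    {"dx": 0, "dy": 0.004, "dz": 0, "rx": 0, "ry": 0, "rz": 0.008},
    {"dx": 0.001, "dy": 0.012, "dz": 0, "rx": 0, "ry": 0, "rz": 0.026},
    {"dx": 0.002, "dy": 0.024, "dz": 0, "rx": 0, "ry": 0, "rz": 0.052},
    {"dx": 0.003, "dy": 0.039, "dz": 0, "rx": 0, "ry": 0, "rz": 0.084},
    {"dx": 0.004, "dy": 0.056, "dz": 0, "rx": 0, "ry": 0, "rz": 0.121},
    {"dx": 0.005, "dy": 0.074, "dz": 0, "rx": 0, "ry": 0, "rz": 0.16},
    {"dx": 0.007, "dy": 0.092, "dz": 0, "rx": 0, "ry": 0, "rz": 0.199},
    {"dx": 0.008, "dy": 0.11, "dz": 0, "rx": 0, "ry": 0, "rz": 0.238},
    {"dx": 0.009, "dy": 0.128, "dz": 0, "rx": 0, "ry": 0, "rz": 0.277},
    {"dx": 0.011, "dy": 0.146, "dz": 0, "rx": 0, "ry": 0, "rz": 0.315},
    {"dx": 0.012, "dy": 0.164, "dz": 0, "rx": 0, "ry": 0, "rz": 0.354},
    {"dx": 0.013, "dy": 0.182, "dz": 0, "rx": 0, "ry": 0, "rz": 0.393},
    {"dx": 0.014, "dy": 0.199, "dz": 0, "rx": 0, "ry": 0, "rz": 0.43},
    {"dx": 0.016, "dy": 0.215, "dz": 0, "rx": 0, "ry": 0, "rz": 0.464},
    {"dx": 0.017, "dy": 0.229, "dz": 0, "rx": 0, "ry": 0, "rz": 0.495},
    {"dx": 0.017, "dy": 0.239, "dz": 0, "rx": 0, "ry": 0, "rz": 0.516},
    {"dx": 0.018, "dy": 0.246, "dz": 0, "rx": 0, "ry": 0, "rz": 0.531},
    {"dx": 0.018, "dy": 0.249, "dz": 0, "rx": 0, "ry": 0, "rz": 0.538},
    {"dx": 0.018, "dy": 0.249, "dz": 0, "rx": 0, "ry": 0, "rz": 0.538},
    {"dx": 0.018, "dy": 0.249, "dz": 0, "rx": 0, "ry": 0, "rz": 0.538}
  ]
}}

```text
time_s: 15.65
tcp_pos: [0.4183, 0.2488, 0.1319]
orientation: [-0.832, 3.028, -0.002]
wrist_force: [0.2, 0.1, -2.6]
opening: 0.0553
```

```bash
python3 - <<'E'
from h import *
st();look(8)
S=cv2.imread("pics/scene8.png");T=cv2.imread("pics/top8.png")
cv2.imwrite("pics/c8.png",np.hstack([cv2.resize(S[60:220,280:480],(500,400)),cv2.resize(T[140:290,130:280],(300,300),interpolation=2) if 0 else np.pad(cv2.resize(T[140:290,130:280],(300,300)),((0,100),(0,0),(0,0)))]))
for n in("scene8","top8"):
    d=dict(np.load(n+".npz"));P=pts(d);x,y,z=P[...,0],P[...,1],P[...,2]
    m=(z>.13)&(z<.175)&(np.hypot(x-.5,y-.3)<.11)
    q=P[m];A=np.c_[q[:,:2],np.ones(len(q))];print(n,len(q),np.linalg.lstsq(A,q[:,2],rcond=None)[0] if len(q)>5 else 0,np.median(q,0),cv2.minAreaRect((q[:,:2]*1000).astype(np.float32)))
E
```

```text
t 15.65 tcp [0.4183 0.2488 0.1319] grasp [0.4183 0.2488 0.1509] z [ 0.001 -0.001 -1.   ] jaw 120.73 q [ 0.38  0.38  1.76 -0.    1.   -1.73] F [ 0.24  0.06 -2.55] open 0.0553
scene8 772 [-0.0275841   0.02914384  0.15725219] [0.49982863 0.29162043 0.15221878] ((485.00653076171875, 283.0050964355469), (161.73779296875, 72.58251190185547), 35.10223388671875)
top8 222 [-0.0211598   0.01603371  0.15767948] [0.51090923 0.29240547 0.1519939 ] ((507.7476501464844, 302.0882263183594), (86.23986053466797, 56.282962799072266), 29.492595672607422)
```

View pics/c8.png

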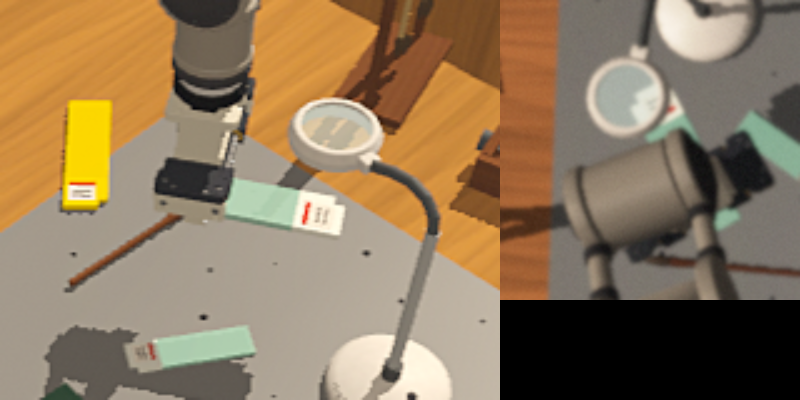

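View pics/scene8.png

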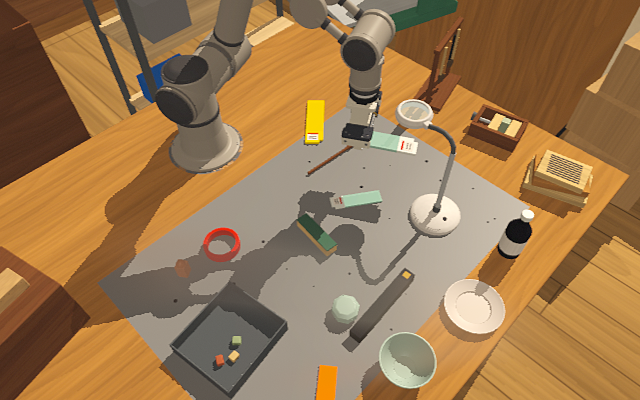

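The frosted end is below the lens (scene pixel ≈(408,145)), and the offcuts and bystanders are in place. I'll cross-check the label's position with a colour mask.

```bash
python3 - <<'E'
from h import *
d=dict(np.load("scene8.npz"));hs=cv2.cvtColor(d["image"],cv2.COLOR_RGB2HSV);P=pts(d)
reg=np.zeros((400,640),np.uint8);reg[132:158,360:425]=1
m=((reg>0)&(P[...,2]>.135)&(P[...,2]<.17)&(hs[...,1]<40)&(hs[...,2]>140)).astype(np.uint8)
n,l,s,c=cv2.connectedComponentsWithStats(cv2.morphologyEx(m,cv2.MORPH_CLOSE,np.ones((5,5))));i=1+s[1:,4].argmax();print(s[i],c[i])
p=ray(d,*c[i],.152);print("label",p,"off lens",p[:2]-[.5294,.3165])
# whole-plate far end from top/scene depth
e=np.array([.858,.513]);q=P[(P[...,2]>.14)&(P[...,2]<.16)&(np.hypot(P[...,0]-.5,P[...,1]-.3)<.12)];g=np.array([.4183,.2488])
a=(q[:,:2]-g)@e;b=(q[:,:2]-g)@[-e[1],e[0]];print("end dist",np.percentile(a,99.5),"y range",np.percentile(b[a>.08],[1,99]))
# bystander shift
for k in("tape","chop"):pass
E
```

```text
[371 132  47  22 663] [394.13423831 142.31523379]
label [0.50014746 0.29443064 0.152     ] off lens [-0.02925254 -0.02206936]
end dist 0.1544935017431145 y range [-0.03192462  0.02613879]
```

```bash
python3 - <<'E'
from h import *
d=dict(np.load("scene8.npz"));hs=cv2.cvtColor(d["image"],cv2.COLOR_RGB2HSV)
m=np.zeros((400,640),np.uint8);m[132:158,390:425]=((hs[...,1]<25)&(hs[...,2]>185))[132:158,390:425]
m=cv2.morphologyEx(m,cv2.MORPH_CLOSE,np.ones((7,7)));n,l,s,c=cv2.connectedComponentsWithStats(m);i=1+s[1:,4].argmax();print(s[i],c[i])
for uv in (c[i],(408,145)): print(ray(d,*uv,.152)[:2]-[.5294,.3165])
st()
E
```

```text
[398 137  15  14  62] [403.4516129  141.64516129]
[-0.0127618  -0.00256981]
[ 0.00398994 -0.00402695]
t 15.75 tcp [0.4184 0.2488 0.132 ] grasp [0.4184 0.2488 0.151 ] z [ 0.001 -0.001 -1.   ] jaw 120.72 q [ 0.38  0.38  1.76 -0.    1.   -1.73] F [-0.11  0.01 -2.49] open 0.0553
```

The geometry agrees within about 4 mm. The colour mask only covers part of the label, so I trust it less. I'll settle briefly and hand in.

Request:
{"name": "jog_arm", "arguments": {
  "targets": [
    {"dx": 0, "dy": 0, "dz": 0, "rx": 0, "ry": 0, "rz": 0},
    {"dx": 0, "dy": 0, "dz": 0, "rx": 0, "ry": 0, "rz": 0},
    {"dx": 0, "dy": 0, "dz": 0, "rx": 0, "ry": 0, "rz": 0}
  ]
}}

```text
time_s: 16.05
tcp_pos: [0.4184, 0.2486, 0.132]
orientation: [-0.831, 3.029, -0.002]
wrist_force: [0.1, -0.7, -2.5]
opening: 0.0553
```

```bash
python3 - <<'E'
from rig import job
from h import *
st();print(job.hand_in());st()
E
```

```text
t 16.05 tcp [0.4184 0.2486 0.132 ] grasp [0.4184 0.2486 0.151 ] z [ 0.001 -0.001 -1.   ] jaw 120.7 q [ 0.38  0.38  1.76 -0.    1.   -1.73] F [ 0.08 -0.67 -2.46] open 0.0553
the job is handed in; nothing more can be done
None
the job is handed in; nothing more can be done
```

I gripped the larger green plate by its clear end, 55 mm behind its middle, and lifted it level with all three offcuts on. I tipped them into the waste tray at about 28°, levelled the plate, and held it under the lens. I handed the job in at 16 s; no verdict is reported.

**Last checks:**
- **Plate:** level within about 2°, label up, and about 98 mm below the lens. It still sits in the grip as it did at pickup, with no slip.
- **Label centring:** the plate's measured end position puts the label's middle about 1 mm from the lens axis. A hand-picked pixel gave about 6 mm. A colour mask that caught only part of the label gave 13 mm, so I trusted it less; all three are inside the 25 mm limit.
- **Failed check:** my first, looser colour mask gave about 37 mm. It had also caught some of the pale green glass, so I discarded it.
- **Surroundings:** by eye in the final picture, all three offcuts lie in the tray and the bystanders look undisturbed. I did not measure their positions. The wrist force stayed around 2.5 N, the weight of the plate.

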